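# Stack the rivet tins by weight in the carrying tray

### The job

The three plain tins of rivets on the bench look alike but are not equally full, so feel their weight to tell them apart. Stack all three upright in the empty bay of the wooden carrying tray, one squarely on top of another, the heaviest at the bottom and the lightest on top. Set each one down gently rather than dropping it, never let a tin fall over, and leave everything else where it is.

Things in the scene. Friction and masses are not known exactly. Their poses are not given: they have to be found in the camera images.
- tin_a_center (a point): plain bare-metal round slip-lid tin of rivets, flat lid and flat bottom, 62 mm across, 55 mm high; this point is its centre, half-way up, its z axis up. The three tins look exactly alike, but one is full (weighs about 0.62 kg), one about half full (0.38 kg) and one nearly empty (0.15 kg), each within a tenth; which is which differs from run to run and shows only in the weight. Steady under a grip of 30 N; at the start nothing stands within 30 mm of its side.
- tin_b_center (a point): plain bare-metal round slip-lid tin of rivets, flat lid and flat bottom, 62 mm across, 55 mm high; this point is its centre, half-way up, its z axis up. The three tins look exactly alike, but one is full (weighs about 0.62 kg), one about half full (0.38 kg) and one nearly empty (0.15 kg), each within a tenth; which is which differs from run to run and shows only in the weight. Steady under a grip of 30 N; at the start nothing stands within 30 mm of its side.
- tin_c_center (a point): plain bare-metal round slip-lid tin of rivets, flat lid and flat bottom, 62 mm across, 55 mm high; this point is its centre, half-way up, its z axis up. The three tins look exactly alike, but one is full (weighs about 0.62 kg), one about half full (0.38 kg) and one nearly empty (0.15 kg), each within a tenth; which is which differs from run to run and shows only in the weight. Steady under a grip of 30 N; at the start nothing stands within 30 mm of its side.
- tray: low open plywood carrying tray, fixed to the bench, 200 mm (its x) by 400 mm (its y); origin at the centre of its underside, z up. Floor 8 mm thick, walls 8 mm thick: the long walls are 45 mm high, the two end boards 62 mm high with hand slots. A 42 mm high divider across it at y = -26 mm parts the empty bay (its -y end) from the bay that holds a dye jar and a creaser (+y end).
- tray_bay (a point): centre of the floor of the tray's empty bay, on the floor's upper face; the bay is 184 mm (along tray x) by 162 mm (along tray y) inside. A tin standing here has its centre 27.5 mm above this point, and each further tin of the stack 55 mm higher.
- jar_center (a point): amber jar with black cap standing on the bench, 48 mm across, 62 mm high; its centre. Leave alone.
- awl: stitching awl lying on the bench, black grip to its -x, steel blade to its +x, 140 mm long, 22 mm thick, lying between the places of two tins; origin under the front of the grip. Leave alone.
- shears: leather shears lying on the bench, finger loops to its -x, blades to its +x, 220 mm long, 10 mm thick; origin under the pivot. Leave alone.
- brush: glue brush with yellow handle lying on the bench, handle to its -x, 155 mm long, 12 mm thick; origin underneath, at the ferrule. Leave alone.
- mallet: mallet with white plastic head and wooden handle, lying on the stone slab at the far side, about 190 mm long; origin under the head. Leave alone.
- dye_center (a point): small clear dye jar with blue cap standing in the tray's other bay, 44 mm across, 50 mm high; its centre. Leave alone.
- creaser: leather creaser with dark wooden handle lying in the tray's other bay, 140 mm long, 14 mm thick; origin underneath, at the ferrule. Leave alone.
Things that resemble listed ones, but are neither listed nor needed, are in the scene too. What is shaped like the part that bears tin_b_center but purple is not meant.

How it is judged (in metres and radians):
On the way, in this order (a step that is already met when the one before it is completed fails the run):
1. the heaviest tin alone stands upright on the floor of the tray's empty bay, let go (known by its weight on the tray) (((x of tin_a_center in the frame of tray between -0.062 and 0.062 m and y of tin_a_center in the frame of tray between -0.162 and -0.06 m and angle between tin_a_center's own z axis and vertical below 0.06 rad and z of tin_a_center in the frame of tray between 0.03 and 0.04 m and contact force between tin_a and tray between 4.8 and 7.4 N) or (x of tin_b_center in the frame of tray between -0.062 and 0.062 m and y of tin_b_center in the frame of tray between -0.162 and -0.06 m and angle between tin_b_center's own z axis and vertical below 0.06 rad and z of tin_b_center in the frame of tray between 0.03 and 0.04 m and contact force between tin_b and tray between 4.8 and 7.4 N) or (x of tin_c_center in the frame of tray between -0.062 and 0.062 m and y of tin_c_center in the frame of tray between -0.162 and -0.06 m and angle between tin_c_center's own z axis and vertical below 0.06 rad and z of tin_c_center in the frame of tray between 0.03 and 0.04 m and contact force between tin_c and tray between 4.8 and 7.4 N)) and contact force between each of tin_a, the fingers and tin_b below 0.1 N and contact force between each of tin_a, tin_b, the fingers and tin_c below 0.1 N and contact force between the fingers and tin_a below 0.1 N and linear speed of each of tin_a, tin_b, tin_c below 0.02 m/s), for 0.2 s.
2. the middle-weight tin stands squarely on the heaviest, let go ((contact force between tin_a and tin_b between 2.6 and 4.8 N or contact force between tin_a and tin_c between 2.6 and 4.8 N or contact force between tin_b and tin_c between 2.6 and 4.8 N) and ((x of tin_a_center in the frame of tray between -0.062 and 0.062 m and y of tin_a_center in the frame of tray between -0.162 and -0.06 m and angle between tin_a_center's own z axis and vertical below 0.06 rad and contact force between tin_a and tray above 8 N) or (x of tin_b_center in the frame of tray between -0.062 and 0.062 m and y of tin_b_center in the frame of tray between -0.162 and -0.06 m and angle between tin_b_center's own z axis and vertical below 0.06 rad and contact force between tin_b and tray above 8 N) or (x of tin_c_center in the frame of tray between -0.062 and 0.062 m and y of tin_c_center in the frame of tray between -0.162 and -0.06 m and angle between tin_c_center's own z axis and vertical below 0.06 rad and contact force between tin_c and tray above 8 N)) and contact force between the fingers and tin_a below 0.1 N and contact force between the fingers and tin_b below 0.1 N and contact force between the fingers and tin_c below 0.1 N and linear speed of each of tin_a, tin_b, tin_c below 0.02 m/s), for 0.2 s.
At the end, for the whole second after the job is handed in: In the tray's empty bay the heaviest tin stands on the floor, the middle one on it, the lightest on top (seen by the force each tin bears from those above); centres within 15 mm of one another sideways, upright within 0.06 rad, at rest and let go; all else left in place (x of tin_a_center in the frame of tray between -0.062 and 0.062 m and y of tin_a_center in the frame of tray between -0.162 and -0.06 m and angle between each of tin_a_center, tin_b_center, tin_c_center's own z axis and vertical below 0.06 rad and x of tin_b_center in the frame of tray between -0.062 and 0.062 m and y of tin_b_center in the frame of tray between -0.162 and -0.06 m and x of tin_c_center in the frame of tray between -0.062 and 0.062 m and y of tin_c_center in the frame of tray between -0.162 and -0.06 m and horizontal distance between tin_a_center and tin_b_center below 0.015 m and horizontal distance between each of tin_a_center, tin_b_center and tin_c_center below 0.015 m and (contact force between tin_a and tin_b between 0.6 and 2.5 N or contact force between tin_a and tin_c between 0.6 and 2.5 N or contact force between tin_b and tin_c between 0.6 and 2.5 N) and (contact force between tin_a and tin_b between 4.3 and 6.3 N or contact force between tin_a and tin_c between 4.3 and 6.3 N or contact force between tin_b and tin_c between 4.3 and 6.3 N) and contact force between the fingers and tin_a below 0.1 N and contact force between the fingers and tin_b below 0.1 N and contact force between the fingers and tin_c below 0.1 N and linear speed of each of tin_a, tin_b, tin_c below 0.02 m/s); the robot touches nothing.
It fails at once if a tin is tipped over (angle between any of tin_a_center, tin_b_center, tin_c_center's own z axis and vertical above 0.7 rad).
It fails at once if a tin is dropped (falls freely by more than about 10 mm) or knocked flying ((linear speed of tin_a above 0.45 m/s and contact force between the fingers and tin_a below 0.1 N) or (linear speed of tin_b above 0.45 m/s and contact force between the fingers and tin_b below 0.1 N) or (linear speed of tin_c above 0.45 m/s and contact force between the fingers and tin_c below 0.1 N)).
It fails at once if a tin is slammed down (over 80 N on the tray or on another tin) (contact force between any of tin_a, tin_b, tin_c and tray above 80 N or contact force between tin_a and tin_b above 80 N or contact force between any of tin_a, tin_b and tin_c above 80 N).
It fails at once if something else on the bench or in the tray is moved by more than 30 mm (distance of any of jar_center, awl, shears, brush, mallet, dye_center, creaser from where it was at the start of the episode above 0.03 m).
It also fails if it takes over 72 s, if anything falls off the work surface, if the arm or the gripper's body presses on something with over 40 N, if the wrist force passes 120 N, or if a joint passes its speed limit or range.

### The arm

A 6-joint arm with a two-finger parallel gripper is mounted at the origin on the work surface. World frame = base frame: x ahead of the robot, y to its left, z up, the work surface at z = 0. Lengths are in mm, angles in degrees, forces in N, time in s.
With the tool pointing down it reaches from about 375 to 900 mm from the base axis. Payload 3.1 kg.
Tool frame: the origin (TCP) lies midway between the tips of the shut fingers; the grasp point (between the pads) lies 19 mm behind it; z points along the fingers, y is the line along which they close (so a half turn about z gives the same grasp; the last joint's range is limited). The gripper opens to 87 mm and grips with 3 to 60 N. Pads are 19 mm wide; open, the fingers measure 117 mm over their backs; the gripper's body (75 mm by 190 mm) begins 51 mm behind the grasp point.
Start: joints at [-85.399, 30.224, 82.088, -0, 67.689, -10.227], TCP at [159.975, -604.156, 222.548] pointing down, gripper open.
Joint ranges: [-176.69, 176.69], [-43.24, 126.21], [12.49, 139.97], [-82, 262], [0, 151.66], [-163.58, 163.58]. Speed limits (degrees/s): [159.86, 159.86, 180, 180, 180, 180].

### API

Orientations are given as [roll, pitch, yaw] about the fixed x, y, z axes, in that order (R = Rz(yaw) Ry(pitch) Rx(roll)).
In Python, from plant import arm, vision, silhouettes, tip_of gives the robot as it stands. The module is installed in compiled form; this text tells all that it offers.
- The arm moves only by the tool carry_out, never from a script. Its arguments are lists of equal length, an entry for each row: "slide": the shift along the tool's x, y, z each as a share of 0.02 m, from -1 to 1, a list of three; "dr": the turn, a rotation vector about the tool's x, y, z each as a share of 0.08 rad, from -1 to 1, a list of three. In form: {"slide": [[dx, dy, dz], ...], "dr": [[rx, ry, rz], ...]}. A call has 1 to 5 rows; each row shifts and turns the commanded pose from where the row before left it, along the tool's axes as they then stand; what a row does not reach is not made up. A row lasts 1/12 s, in which the tool goes at most 41.7 mm and 7.16 degrees, less where a joint would pass 70% of its speed; a pose out of reach is approached as far as the arm can. A call with a number of a shift or a turn outside -1 to 1 is refused whole. A call with a gripper value outside its range is refused whole. "jaw" is the opening, from -1 (shut) to 1 (fully open), so that 0 is half open, set as the call begins (left out, the last holds). The fingers move at their own pace and stop on an object; "grip_force" is the grip in N (left out, the last holds). Time passes only in rows, so rows that do not move let the fingers close. It gives the time, the measured TCP pose, the force, the opening and the grip force at its end, in the units of the state.
- arm.sense(): the state, without advancing time (a new reading comes with each control period).
- vision.snapshot(name): name is "scene" or "top" or "wrist"; returns the picture (480x640x3 uint8, red, green, blue); there is no depth.
- vision.camera_model(name): a dict with "fx", "fy", "cx", "cy" (pixels), "xyz" and "orientation" of the camera in the world. Camera axes: x right, y down, z forward; pixel columns grow to the right and rows downward; lengths in mm; the calibration is good to about 2 mm. The wrist camera is an equidistant fisheye: a pixel r from the principal point sees the ray r / f radians off the axis. A picture is of the moment at which its call begins: read the wrist's pose just before it. camera_model takes no time and is no camera call; for the wrist camera it gives the pose at the moment of the call.
- arm.sign_off(): hands the job in; it is judged then, once.
Trained networks look in the newest picture that a camera, given by its name, has taken for a name from the list of things; names that differ only in an ending like _2 or _b are one class to them, and where a whole thing is asked for, a point or a joint stands for the part that bears it (a point fixed in the world has none). Each returns a list of dicts, best first, with "score" (0 to 1); they miss things now and then, are a little off and sometimes report something else, mostly with a low value. They report only what shows in the picture. A call takes as long as a camera call. They do not tell look-alikes from the thing itself.
- silhouettes(camera, label): "pixels" (480x640 bool, what is visible of it).
- tip_of(camera, label): "point" ([x, y, z] in mm, in world coordinates, good to about 4 mm: a listed point, or the origin of a listed thing).
The state is a dict: "t": time; "q": joint angles; "qvel": joint speeds; "joint_torque": joint torques, N m; "ee_pos": TCP position; "orientation": TCP orientation; "ft_force": force on the tool from outside, world axes, zero at the start; "moment": the same for the moment, N m; "width": opening from 0.0 (shut) to 1.0 (fully open); "finger_force": force on a finger pad.
Only numpy, scipy, OpenCV 4.12 (cv2) and the standard library are available. Lean on these libraries where they do the work, as an engineer would, in place of code of your own. Each camera call takes 0.05 s, during which the arm holds its last target. There are 200 camera calls.

## Working session

There is one attempt and no reset: what is moved stays moved. The work goes in short steps, Python scripts to look and compute and a tool call to move; the robot and the scene stay as the last step left them, time stands still between calls to the robot, and variables do not carry over. Pictures are saved under pics/ and viewed, at most 10 in all, crops included, and the job is handed in when it is done.

Besides the shell and the picture viewer there is one more tool, called after "Emit:" as a command line: name --argument value ..., lists and objects as JSON in quotes. carry_out: Moves the arm, as the interface text tells. Shift numbers are shares of 0.02 m and turn numbers shares of 0.08 rad, none past 1 either way. Its arguments: {"type":"object","properties":{"slide":{"type":"array"},"dr":{"type":"array"},"jaw":{"type":"number"},"grip_force":{"type":"number"}},"required":["slide","dr"]}

```bash
mkdir -p pics
python3 - <<'E'
from plant import arm, vision, silhouettes, tip_of
import cv2
s=arm.sense(); print({k:s[k] for k in('t','ee_pos','orientation','ft_force','width')})
for c in('top','scene'):
    im=vision.snapshot(c); cv2.imwrite(f'pics/{c}0.png',im[:,:,::-1])
    m=vision.camera_model(c); print(c,m)
    for l in('tin_a_center','tray','tray_bay','jar_center','awl'):
        print(l,[(round(d['score'],2),[round(float(v)) for v in d['point']]) for d in tip_of(c,l)])
E
```

```text
{'t': 0.0, 'ee_pos': array([ 159.91495244, -603.44683753,  221.56895911]), 'orientation': array([-1.79877495e+02, -2.10739033e-02,  1.48277345e+01]), 'ft_force': array([ 0.18860621, -0.48006976,  0.02172287]), 'width': 1.0019518061851376}
top {'fx': 524.7197846573109, 'fy': 524.7197846573109, 'cx': 321.26602608570704, 'cy': 240.86107649768073, 'xyz': array([ 378.10235079,  -16.0439181 , 1127.34920545]), 'orientation': array([-168.33039261,    0.2535817 ,  -97.31037332])}
tin_a_center [(0.88, [439, -116, 30]), (0.41, [527, -471, -3])]
tray [(0.57, [529, 244, 1]), (0.39, [442, -352, 35])]
tray_bay [(0.55, [523, 135, 10]), (0.5, [437, -118, 31]), (0.27, [530, 242, 2])]
jar_center [(0.61, [604, -371, 31])]
awl [(0.57, [444, -219, -1]), (0.31, [520, 133, 7])]
scene {'fx': 600.8930893166435, 'fy': 600.8930893166435, 'cx': 330.85642931630576, 'cy': 239.89532186743557, 'xyz': array([1120.17124479,  922.73091615, 1154.53781267]), 'orientation': array([-136.01454457,   -0.89199131,  152.15535369])}
tin_a_center [(0.89, [439, -119, 28])]
tray [(0.91, [530, 246, -1]), (0.3, [633, -170, 26])]
tray_bay [(0.56, [526, 133, 6])]
jar_center [(0.54, [605, -372, 30])]
awl [(0.61, [440, -217, -2])]
```

View pics/top0.png

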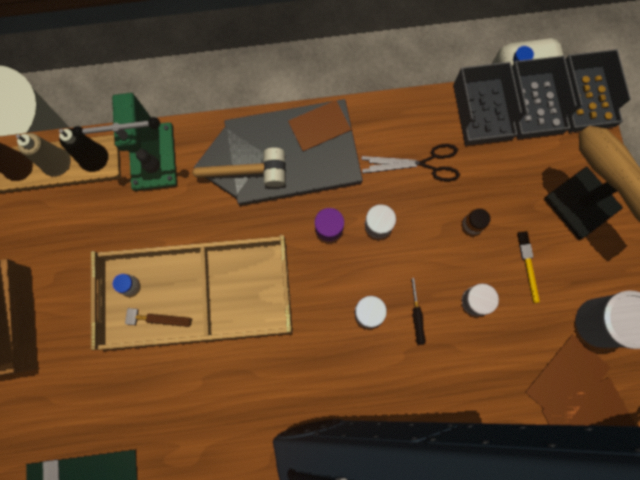

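View pics/scene0.png

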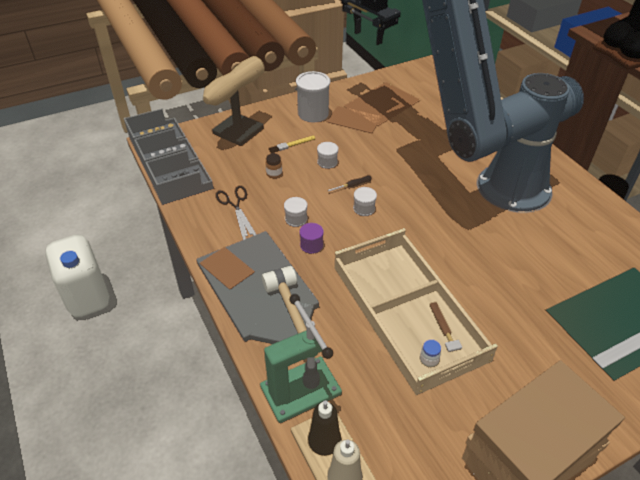

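The top view shows three metallic tins at about (371,311), (482,299) and (381,221). The purple look-alike is at (329,223), the awl near (417,312), the jar at (477,222), and the empty bay centres on about (248,290). The scene view agrees: tins at (365,202), (327,155) and (296,211).

```bash
cat > h.py <<'E'
from plant import arm, vision, silhouettes, tip_of
import numpy as np, cv2
from scipy.spatial.transform import Rotation as R
def toplane(c,px,z):
    m=vision.camera_model(c); d=np.array([(px[0]-m['cx'])/m['fx'],(px[1]-m['cy'])/m['fy'],1])
    d=R.from_euler('xyz',m['orientation'],degrees=True).as_matrix()@d
    return m['xyz']+d*(z-m['xyz'][2])/d[2]
def lids(c,seeds,z=55):
    im=cv2.imread(f'pics/{c}0.png') if isinstance(c,str) else c
    hsv=cv2.cvtColor(im,cv2.COLOR_BGR2HSV)
    m=((hsv[...,1]<60)&(hsv[...,2]>130)).astype(np.uint8)
    n,l,st,ce=cv2.connectedComponentsWithStats(m)
    for s in seeds:
        k=l[s[1],s[0]]; print(c,s,st[k][2:],ce[k].round(1),toplane(c,ce[k],z).round(1))
E
python3 - <<'E'
from h import *
lids('top',[(371,311),(482,299),(381,221)]); lids('scene',[(365,196),(327,150),(296,206)])
for c in('top','scene'):
    vision.snapshot(c)
    for d in silhouettes(c,'tin_a_center')[:5]:
        x,y,w,h=cv2.boundingRect(d['pixels'].astype(np.uint8)); print(c,round(d['score'],2),x,y,w,h, toplane(c,(x+w/2,y+h/2),30 if c=='scene' else 52).round(0))
for n,p,z in[('NE',(284,238),62),('SE',(290,331),62),('NW',(94,254),62),('SW',(96,346),62)]: print(n,toplane('top',p,z).round())
E
```

```text
top (371, 311) [ 31  31 744] [370.6 311. ] [ 441.4 -120.3   55. ]
top (482, 299) [ 30  30 714] [482.6 298.6] [ 437.2 -350.3   55. ]
top (381, 221) [ 30  28 655] [380.6 218.5] [ 630.  -169.4   55. ]
scene (365, 196) [ 23  17 304] [364.9 194.6] [ 445.3 -118.1   55. ]
scene (327, 150) [ 21  14 242] [327.1 148.4] [ 442.3 -348.1   55. ]
scene (296, 206) [ 23  17 317] [295.  204.9] [ 634.1 -167.3   55. ]
scene 0.95 353 187 23 28 [ 444. -119.   30.]
NE [613.  37.  62.]
SE [422.  46.  62.]
NW [630. 430.  62.]
SW [442. 433.  62.]
```

Emit:
carry_out --slide '[[0,0,0],[0,0,0],[0,0,0],[0,0,0],[0,0,0]]' --dr '[[0,0,0.81],[0,0,0.81],[0,0,0.81],[0,0,0.81],[0,0,0]]' --jaw 1 --grip_force 25

```text
t: 1.22
ee_pos: [160.0, -604.2, 222.6]
orientation: [180.0, -0.0, -0.1]
ft_force: [0.1, 0.2, 0.3]
width: 0.999
finger_force: 0.0
```

Emit:
carry_out --slide '[[1,-0.9,0],[1,-0.9,0],[1,-0.9,0],[1,-0.9,0],[1,-0.9,0]]' --dr '[[0,0,0],[0,0,0],[0,0,0],[0,0,0],[0,0,0]]'

```text
t: 1.63
ee_pos: [260.7, -513.4, 222.6]
orientation: [180.0, -0.0, 0.1]
ft_force: [-0.4, -0.5, -0.4]
width: 1.001
finger_force: 0.0
```

Emit:
carry_out --slide '[[1,-0.9,0],[1,-0.9,0],[1,-0.9,0],[1,-0.9,0],[1,-0.9,0]]' --dr '[[0,0,0],[0,0,0],[0,0,0],[0,0,0],[0,0,0]]'

```text
t: 2.05
ee_pos: [360.9, -423.3, 222.7]
orientation: [180.0, -0.0, 0.1]
ft_force: [0.3, -0.1, -0.1]
width: 0.994
finger_force: 0.0
```

Emit:
carry_out --slide '[[1,-0.9,0.5],[1,-0.9,0.5],[1,-0.9,0.5],[0.9,-0.9,0.5],[0,0,0]]' --dr '[[0,0,0],[0,0,0],[0,0,0],[0,0,0],[0,0,0]]'

```text
t: 2.47
ee_pos: [439.7, -347.8, 180.7]
orientation: [-179.7, 0.1, 0.3]
ft_force: [-0.6, 0.0, -0.5]
width: 1.0
finger_force: 0.0
```

Emit:
carry_out --slide '[[0,0,1],[0,0,1],[0,0,1],[0,0,1],[0,0,1]]' --dr '[[0,0,0],[0,0,0],[0,0,0],[0,0,0],[0,0,0]]'

```text
t: 2.88
ee_pos: [438.0, -353.0, 82.1]
orientation: [179.9, -0.0, 0.1]
ft_force: [-0.7, -0.1, 0.1]
width: 1.001
finger_force: 0.0
```

Emit:
carry_out --slide '[[0,0,1],[0,0,0.9],[0,0,0.8],[0,0,0.7],[0,0,0]]' --dr '[[0,0,0],[0,0,0],[0,0,0],[0,0,0],[0,0,0]]'

```text
t: 3.3
ee_pos: [436.7, -351.6, 12.3]
orientation: [-179.8, 0.2, 0.0]
ft_force: [0.0, 0.3, -0.1]
width: 0.994
finger_force: 0.0
```

Emit:
carry_out --slide '[[0,0,0],[0,0,0],[0,0,0],[0,0,0],[0,0,0]]' --dr '[[0,0,0],[0,0,0],[0,0,0],[0,0,0],[0,0,0]]' --jaw -1

```text
t: 3.72
ee_pos: [437.8, -350.4, 15.4]
orientation: [-179.8, 0.0, -0.1]
ft_force: [1.1, 5.0, 7.7]
width: 0.708
finger_force: 18.2
```

Emit:
carry_out --slide '[[0,0,0],[0,0,0],[0,0,0],[0,0,0],[0,0,0]]' --dr '[[0,0,0],[0,0,0],[0,0,0],[0,0,0],[0,0,0]]'

```text
t: 4.13
ee_pos: [437.8, -350.5, 15.4]
orientation: [-179.8, 0.0, -0.1]
ft_force: [1.1, 5.6, 7.2]
width: 0.706
finger_force: 25.0
```

Emit:
carry_out --slide '[[0,0,-0.3],[0,0,-0.6],[0,0,-0.6],[0,0,-0.3],[0,0,0]]' --dr '[[0,0,0],[0,0,0],[0,0,0],[0,0,0],[0,0,0]]'

```text
t: 4.55
ee_pos: [439.1, -353.7, 52.7]
orientation: [179.8, -0.2, -0.0]
ft_force: [-0.2, -0.2, -5.7]
width: 0.704
finger_force: 25.0
```

Emit:
carry_out --slide '[[0,0,0],[0,0,0],[0,0,0],[0,0,0],[0,0,0]]' --dr '[[0,0,0],[0,0,0],[0,0,0],[0,0,0],[0,0,0]]'

```text
t: 4.97
ee_pos: [437.8, -352.0, 50.1]
orientation: [-180.0, 0.0, -0.0]
ft_force: [-0.2, -0.3, -7.4]
width: 0.711
finger_force: 25.0
```

Emit:
carry_out --slide '[[0,0,0],[0,0,0]]' --dr '[[0,0,0],[0,0,0]]'

```text
t: 5.13
ee_pos: [438.0, -352.2, 50.3]
orientation: [-180.0, 0.0, -0.0]
ft_force: [-0.1, 0.2, -6.1]
width: 0.703
finger_force: 25.0
```

Emit:
carry_out --slide '[[0,0,-0.6],[0,0,-1],[0,-0.3,-1],[0.1,-0.6,-1],[0.2,-1,0]]' --dr '[[0,0,0],[0,0,0],[0,0,0],[0,0,0],[0,0,0]]'

```text
t: 5.55
ee_pos: [446.4, -318.1, 126.4]
orientation: [179.5, -0.4, -0.1]
ft_force: [1.0, -1.4, -6.4]
width: 0.709
finger_force: 25.0
```

Emit:
carry_out --slide '[[0.2,-1,0],[0.2,-1,0],[0.2,-1,0],[0.2,-1,0],[0.2,-1,0]]' --dr '[[0,0,0],[0,0,0],[0,0,0],[0,0,0],[0,0,0]]'

```text
t: 5.97
ee_pos: [464.0, -213.2, 122.6]
orientation: [-180.0, 0.0, -0.0]
ft_force: [0.4, -0.4, -5.4]
width: 0.707
finger_force: 25.0
```

Emit:
carry_out --slide '[[0.2,-1,0],[0.2,-1,0],[0.2,-1,0],[0.2,-1,0],[0.2,-1,0]]' --dr '[[0,0,0],[0,0,0],[0,0,0],[0,0,0],[0,0,0]]'

```text
t: 6.38
ee_pos: [484.2, -113.2, 122.6]
orientation: [-180.0, 0.0, -0.0]
ft_force: [-0.2, -0.4, -7.2]
width: 0.705
finger_force: 25.0
```

Emit:
carry_out --slide '[[0.2,-1,0],[0.2,-1,0],[0.2,-1,0],[0.2,-1,0],[0.2,-1,0]]' --dr '[[0,0,0],[0,0,0],[0,0,0],[0,0,0],[0,0,0]]'

```text
t: 6.8
ee_pos: [504.2, -13.2, 122.6]
orientation: [180.0, 0.0, -0.0]
ft_force: [0.8, 0.2, -5.5]
width: 0.709
finger_force: 25.0
```

Emit:
carry_out --slide '[[0.2,-1,0],[0.2,-1,0],[0.2,-1,0],[0.2,-1,0],[0.2,-1,0]]' --dr '[[0,0,0],[0,0,0],[0,0,0],[0,0,0],[0,0,0]]'

```text
t: 7.22
ee_pos: [524.1, 86.7, 122.5]
orientation: [180.0, 0.0, -0.0]
ft_force: [0.2, -0.2, -6.0]
width: 0.707
finger_force: 25.0
```

Emit:
carry_out --slide '[[0,-0.9,0],[0,-0.6,0],[0,-0.3,0],[0,0,0],[0,0,0]]' --dr '[[0,0,0],[0,0,0],[0,0,0],[0,0,0],[0,0,0]]'

```text
t: 7.63
ee_pos: [524.0, 121.3, 122.4]
orientation: [180.0, 0.0, 0.0]
ft_force: [-0.0, 0.5, -6.4]
width: 0.71
finger_force: 25.0
```

Emit:
carry_out --slide '[[0,-0.3,0],[0,-0.3,0],[0,0,0.7],[0,0,0.9],[0,0,0.9]]' --dr '[[0,0,0],[0,0,0],[0,0,0],[0,0,0],[0,0,0]]'

```text
t: 8.05
ee_pos: [525.2, 133.7, 72.7]
orientation: [-180.0, -0.1, -0.1]
ft_force: [-0.2, -1.4, -6.8]
width: 0.707
finger_force: 25.0
```

Emit:
carry_out --slide '[[0,0,0.8],[0,0,0.6],[0,0,0.4],[0,0,0.2],[0,0,0]]' --dr '[[0,0,0],[0,0,0],[0,0,0],[0,0,0],[0,0,0]]'

```text
t: 8.47
ee_pos: [524.1, 133.6, 31.9]
orientation: [180.0, 0.1, -0.0]
ft_force: [0.0, -0.6, -5.6]
width: 0.71
finger_force: 25.0
```

Emit:
carry_out --slide '[[0,0,0.1],[0,0,0],[0,0,0],[0,0,0],[0,0,0]]' --dr '[[0,0,0],[0,0,0],[0,0,0],[0,0,0],[0,0,0]]'

```text
t: 8.88
ee_pos: [524.6, 133.8, 31.1]
orientation: [-180.0, -0.1, -0.0]
ft_force: [-0.7, 0.0, -5.6]
width: 0.705
finger_force: 25.0
```

Emit:
carry_out --slide '[[0,0,0.1],[0,0,0.1],[0,0,0],[0,0,0]]' --dr '[[0,0,0],[0,0,0],[0,0,0],[0,0,0]]'

```text
t: 9.22
ee_pos: [524.1, 133.7, 26.3]
orientation: [180.0, 0.0, -0.0]
ft_force: [-0.4, -0.2, -6.3]
width: 0.707
finger_force: 25.0
```

Emit:
carry_out --slide '[[0,0,0.05],[0,0,0.05],[0,0,0],[0,0,0]]' --dr '[[0,0,0],[0,0,0],[0,0,0],[0,0,0]]'

```text
t: 9.55
ee_pos: [524.2, 133.7, 24.5]
orientation: [-180.0, 0.0, -0.0]
ft_force: [0.4, -0.1, -6.2]
width: 0.706
finger_force: 25.0
```

Emit:
carry_out --slide '[[0,0,0.05],[0,0,0.05],[0,0,0],[0,0,0]]' --dr '[[0,0,0],[0,0,0],[0,0,0],[0,0,0]]'

```text
t: 9.88
ee_pos: [524.5, 133.7, 23.5]
orientation: [-180.0, -0.0, -0.0]
ft_force: [-1.6, -1.0, 4.7]
width: 0.711
finger_force: 25.0
```

Emit:
carry_out --slide '[[0,0,0.05],[0,0,0],[0,0,0]]' --dr '[[0,0,0],[0,0,0],[0,0,0]]'

```text
t: 10.13
ee_pos: [524.5, 133.7, 23.4]
orientation: [-180.0, -0.1, -0.0]
ft_force: [-3.1, -0.7, 12.5]
width: 0.712
finger_force: 25.0
```

Emit:
carry_out --slide '[[0,0,-0.05],[0,0,0]]' --dr '[[0,0,0],[0,0,0]]'

```text
t: 10.3
ee_pos: [524.5, 133.6, 23.4]
orientation: [-180.0, -0.0, -0.0]
ft_force: [-2.2, -1.8, 7.4]
width: 0.706
finger_force: 25.0
```

Emit:
carry_out --slide '[[0,0,0],[0,0,0],[0,0,0],[0,0,0],[0,0,0]]' --dr '[[0,0,0],[0,0,0],[0,0,0],[0,0,0],[0,0,0]]' --jaw 1

```text
t: 10.72
ee_pos: [524.4, 133.7, 22.3]
orientation: [-180.0, -0.0, -0.0]
ft_force: [-0.5, -0.2, -1.0]
width: 0.965
finger_force: 0.0
```

Emit:
carry_out --slide '[[0,0,-0.3],[0,0,-0.8],[0,0,-1],[0,0,-1],[0,0,-1]]' --dr '[[0,0,0],[0,0,0],[0,0,0],[0,0,0],[0,0,0]]'

```text
t: 11.13
ee_pos: [524.1, 133.7, 105.5]
orientation: [-180.0, 0.0, -0.0]
ft_force: [0.3, 0.5, 0.2]
width: 0.999
finger_force: 0.0
```

Run:
```python
from h import *
print(arm.sense()['ee_pos'])
```

```text
[524.05746045 133.71296039 105.54615742]
```

Emit:
carry_out --slide '[[0,0.6,-0.3],[-0.4,1,0],[-0.4,1,0],[-0.4,1,0],[-0.4,1,0]]' --dr '[[0,0,0],[0,0,0],[0,0,0],[0,0,0],[0,0,0]]'

```text
t: 11.55
ee_pos: [491.5, 40.3, 110.4]
orientation: [180.0, 0.0, -0.0]
ft_force: [0.1, -0.1, -0.0]
width: 0.997
finger_force: 0.0
```

Emit:
carry_out --slide '[[-0.4,1,0],[-0.4,1,0],[-0.4,1,0],[-0.4,1,0],[-0.4,1,0]]' --dr '[[0,0,0],[0,0,0],[0,0,0],[0,0,0],[0,0,0]]'

```text
t: 11.97
ee_pos: [451.2, -59.8, 110.3]
orientation: [180.0, 0.0, -0.0]
ft_force: [-0.3, 0.6, -0.0]
width: 0.999
finger_force: 0.0
```

Emit:
carry_out --slide '[[-0.4,1,0],[-0.1,1,0],[0,1,0],[0,0,0],[0,0,0]]' --dr '[[0,0,0],[0,0,0],[0,0,0],[0,0,0],[0,0,0]]'

```text
t: 12.38
ee_pos: [441.8, -119.5, 110.3]
orientation: [-180.0, 0.0, -0.2]
ft_force: [0.4, 0.5, 0.2]
width: 0.995
finger_force: 0.0
```

Emit:
carry_out --slide '[[0,0,0.6],[0,0,1],[0,0,1],[0,0,1],[0,0,0.8]]' --dr '[[0,0,0],[0,0,0],[0,0,0],[0,0,0],[0,0,0]]'

```text
t: 12.8
ee_pos: [441.3, -117.0, 21.4]
orientation: [-179.9, 0.1, 0.0]
ft_force: [-0.9, 0.3, -0.1]
width: 0.996
finger_force: 0.0
```

Emit:
carry_out --slide '[[0,0,0.35],[0,0,0],[0,0,0]]' --dr '[[0,0,0],[0,0,0],[0,0,0]]'

```text
t: 13.05
ee_pos: [441.9, -117.6, 15.5]
orientation: [-180.0, 0.1, 0.0]
ft_force: [-0.4, -0.2, 0.2]
width: 1.002
finger_force: 0.0
```

Emit:
carry_out --slide '[[0,0,0],[0,0,0],[0,0,0],[0,0,0],[0,0,0]]' --dr '[[0,0,0],[0,0,0],[0,0,0],[0,0,0],[0,0,0]]' --jaw -1

```text
t: 13.47
ee_pos: [442.5, -118.5, 16.1]
orientation: [180.0, -0.1, -0.0]
ft_force: [-0.8, 2.2, 3.3]
width: 0.709
finger_force: 19.6
```

Emit:
carry_out --slide '[[0,0,0],[0,0,0],[0,0,0]]' --dr '[[0,0,0],[0,0,0],[0,0,0]]'

```text
t: 13.72
ee_pos: [442.5, -118.5, 16.1]
orientation: [180.0, -0.1, -0.0]
ft_force: [-0.8, 0.1, 5.6]
width: 0.708
finger_force: 25.0
```

Emit:
carry_out --slide '[[0,0,-0.3],[0,0,-0.6],[0,0,-0.6],[0,0,-0.3],[0,0,0]]' --dr '[[0,0,0],[0,0,0],[0,0,0],[0,0,0],[0,0,0]]'

```text
t: 14.13
ee_pos: [442.6, -118.4, 52.5]
orientation: [180.0, -0.1, -0.0]
ft_force: [-0.2, -0.6, -3.9]
width: 0.707
finger_force: 25.0
```

Emit:
carry_out --slide '[[0,0,0],[0,0,0],[0,0,0]]' --dr '[[0,0,0],[0,0,0],[0,0,0]]'

```text
t: 14.38
ee_pos: [441.7, -118.0, 51.0]
orientation: [-180.0, 0.1, -0.0]
ft_force: [-0.1, 0.5, -4.2]
width: 0.706
finger_force: 25.0
```

Emit:
carry_out --slide '[[0,0,0],[0,0,0],[0,0,0]]' --dr '[[0,0,0],[0,0,0],[0,0,0]]'

```text
t: 14.63
ee_pos: [442.0, -118.2, 51.3]
orientation: [-180.0, 0.0, -0.0]
ft_force: [0.8, -0.4, -3.5]
width: 0.705
finger_force: 25.0
```

Emit:
carry_out --slide '[[0,0,-0.6],[0,0,-1],[0,0,-1],[0.1,-0.6,-0.4],[0.4,-1,0]]' --dr '[[0,0,0],[0,0,0],[0,0,0],[0,0,0],[0,0,0]]'

```text
t: 15.05
ee_pos: [453.0, -87.7, 113.3]
orientation: [179.9, -0.2, -0.2]
ft_force: [0.0, 0.2, -3.6]
width: 0.707
finger_force: 25.0
```

Emit:
carry_out --slide '[[0.4,-1,0],[0.4,-1,0],[0.4,-1,0],[0.4,-1,0],[0.4,-1,0]]' --dr '[[0,0,0],[0,0,0],[0,0,0],[0,0,0],[0,0,0]]'

```text
t: 15.47
ee_pos: [492.0, 14.8, 111.3]
orientation: [-180.0, 0.0, -0.0]
ft_force: [0.1, -0.2, -2.8]
width: 0.711
finger_force: 25.0
```

Emit:
carry_out --slide '[[0.4,-1,0],[0.4,-1,0],[0.4,-1,0],[0.4,-1,0],[0.2,-0.9,0]]' --dr '[[0,0,0],[0,0,0],[0,0,0],[0,0,0],[0,0,0]]'

```text
t: 15.88
ee_pos: [529.0, 113.0, 111.3]
orientation: [-180.0, -0.0, -0.0]
ft_force: [0.2, 0.3, -3.6]
width: 0.708
finger_force: 25.0
```

Emit:
carry_out --slide '[[0,-0.7,0],[0,-0.4,0],[0,0,0],[0,0,0],[0,0,0]]' --dr '[[0,0,0],[0,0,0],[0,0,0],[0,0,0],[0,0,0]]'

```text
t: 16.3
ee_pos: [527.9, 133.0, 111.4]
orientation: [180.0, 0.0, -0.0]
ft_force: [-0.7, -0.6, -3.7]
width: 0.707
finger_force: 25.0
```

Emit:
carry_out --slide '[[-0.18,-0.02,0.2],[0,0,0.5],[0,0,0.4],[0,0,0.2],[0,0,0]]' --dr '[[0,0,0],[0,0,0],[0,0,0],[0,0,0],[0,0,0]]'

```text
t: 16.72
ee_pos: [523.5, 133.7, 83.9]
orientation: [180.0, 0.2, -0.1]
ft_force: [0.3, 0.5, -3.9]
width: 0.706
finger_force: 25.0
```

Emit:
carry_out --slide '[[0,0,0.1],[0,0,0.05],[0,0,0],[0,0,0]]' --dr '[[0,0,0],[0,0,0],[0,0,0],[0,0,0]]'

```text
t: 17.05
ee_pos: [524.9, 134.1, 82.7]
orientation: [-180.0, -0.0, -0.0]
ft_force: [0.9, -0.3, -4.3]
width: 0.703
finger_force: 25.0
```

Run:
```python
from h import *
s=arm.sense();print(s['ee_pos'],s['ft_force'])
a=vision.snapshot('scene')[:,:,::-1]; b=vision.snapshot('wrist')[:,:,::-1]
cv2.imwrite('pics/m1.png',np.hstack([cv2.resize(a[180:360,280:480],(400,360)),cv2.resize(b,(400,360))]))
```

```text
[524.86890631 134.14825329  82.70658255] [ 0.94885267 -0.30858654 -4.25296768]
```

View pics/m1.png

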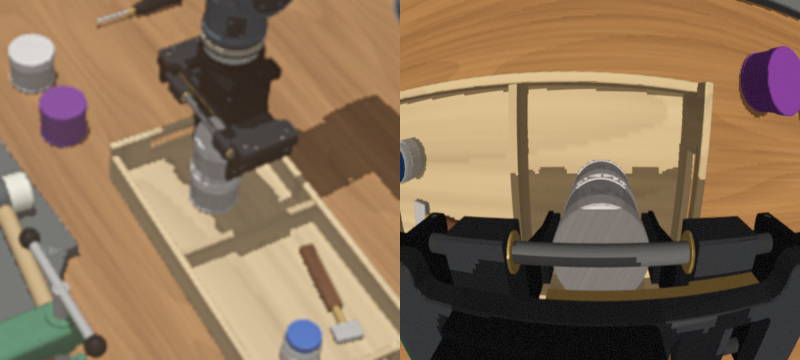

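The scene crop (left) shows the held tin lined up just above the first one at about (215,165). The wrist view (right) shows the lower tin directly under it, at about (597,180). I'll lower slowly until they touch.

Emit:
carry_out --slide '[[0,0,0.05],[0,0,0.05],[0,0,0],[0,0,0]]' --dr '[[0,0,0],[0,0,0],[0,0,0],[0,0,0]]'

```text
t: 17.48
ee_pos: [524.6, 134.1, 80.5]
orientation: [-180.0, 0.0, -0.0]
ft_force: [0.1, 0.1, -3.8]
width: 0.708
finger_force: 25.0
```

Emit:
carry_out --slide '[[0,0,0.05],[0,0,0],[0,0,0]]' --dr '[[0,0,0],[0,0,0],[0,0,0]]'

```text
t: 17.73
ee_pos: [524.6, 134.1, 79.5]
orientation: [-180.0, 0.0, -0.0]
ft_force: [0.7, 0.3, -3.5]
width: 0.704
finger_force: 25.0
```

Emit:
carry_out --slide '[[0,0,0.03],[0,0,0.02],[0,0,0],[0,0,0]]' --dr '[[0,0,0],[0,0,0],[0,0,0],[0,0,0]]'

```text
t: 18.07
ee_pos: [524.7, 134.1, 79.1]
orientation: [180.0, -0.0, -0.0]
ft_force: [-1.4, 0.2, 3.8]
width: 0.708
finger_force: 25.0
```

Emit:
carry_out --slide '[[0,0,0],[0,0,0],[0,0,0],[0,0,0],[0,0,0]]' --dr '[[0,0,0],[0,0,0],[0,0,0],[0,0,0],[0,0,0]]' --jaw 1

```text
t: 18.48
ee_pos: [524.8, 134.1, 78.5]
orientation: [-180.0, -0.0, -0.0]
ft_force: [0.7, 0.0, -0.1]
width: 0.966
finger_force: 0.0
```

Emit:
carry_out --slide '[[0,0,-0.1],[0,0,-0.6],[0,0,-1],[0,0,-1],[0,0,-1]]' --dr '[[0,0,0],[0,0,0],[0,0,0],[0,0,0],[0,0,0]]'

```text
t: 18.9
ee_pos: [524.4, 134.1, 153.2]
orientation: [-180.0, 0.0, -0.0]
ft_force: [1.3, 0.0, -0.2]
width: 0.999
finger_force: 0.0
```

Emit:
carry_out --slide '[[0,0.6,-0.2],[0.4,1,0],[0.4,1,0],[0.4,1,0],[0.4,1,0]]' --dr '[[0,0,0],[0,0,0],[0,0,0],[0,0,0],[0,0,0]]'

```text
t: 19.32
ee_pos: [556.3, 40.4, 155.9]
orientation: [180.0, 0.1, -0.0]
ft_force: [0.9, -0.0, 0.7]
width: 1.004
finger_force: 0.0
```

Emit:
carry_out --slide '[[0.4,1,0],[0.4,1,0],[0.4,1,0],[0.4,1,0],[0.4,1,0]]' --dr '[[0,0,0],[0,0,0],[0,0,0],[0,0,0],[0,0,0]]'

```text
t: 19.73
ee_pos: [596.1, -59.9, 155.6]
orientation: [-180.0, 0.1, -0.1]
ft_force: [0.2, 0.5, 0.7]
width: 1.0
finger_force: 0.0
```

Emit:
carry_out --slide '[[0.4,1,0],[0.4,1,0],[0.4,1,0],[0.4,1,0],[0.2,1,0]]' --dr '[[0,0,0],[0,0,0],[0,0,0],[0,0,0],[0,0,0]]'

```text
t: 20.15
ee_pos: [632.6, -160.0, 155.5]
orientation: [-180.0, 0.0, -0.0]
ft_force: [0.2, -0.2, 0.3]
width: 0.999
finger_force: 0.0
```

Emit:
carry_out --slide '[[0,0.5,0],[0,0,0],[0,0,0],[0,0,0]]' --dr '[[0,0,0],[0,0,0],[0,0,0],[0,0,0]]'

```text
t: 20.48
ee_pos: [631.6, -166.9, 156.0]
orientation: [-179.9, 0.1, -0.0]
ft_force: [0.9, 1.0, 0.1]
width: 0.999
finger_force: 0.0
```

Emit:
carry_out --slide '[[0,0,0.6],[0,0,1],[0,0,1],[0,0,1],[0,0,1]]' --dr '[[0,0,0],[0,0,0],[0,0,0],[0,0,0],[0,0,0]]'

```text
t: 20.9
ee_pos: [632.0, -166.4, 63.1]
orientation: [-180.0, 0.0, 0.1]
ft_force: [-0.6, -0.8, -0.1]
width: 1.002
finger_force: 0.0
```

Emit:
carry_out --slide '[[0,0,0.9],[0,0,0.8],[0,0,0.6],[0,0,0],[0,0,0]]' --dr '[[0,0,0],[0,0,0],[0,0,0],[0,0,0],[0,0,0]]'

```text
t: 21.32
ee_pos: [632.0, -167.0, 17.7]
orientation: [-180.0, 0.1, 0.0]
ft_force: [0.1, -0.2, 1.0]
width: 0.999
finger_force: 0.0
```

Emit:
carry_out --slide '[[0,0,0],[0,0,0]]' --dr '[[0,0,0],[0,0,0]]'

```text
t: 21.48
ee_pos: [633.5, -168.1, 19.8]
orientation: [179.9, -0.1, -0.0]
ft_force: [-0.5, -0.3, -1.0]
width: 1.001
finger_force: 0.0
```

Emit:
carry_out --slide '[[0,0,0],[0,0,0],[0,0,0],[0,0,0],[0,0,0]]' --dr '[[0,0,0],[0,0,0],[0,0,0],[0,0,0],[0,0,0]]' --jaw -1

```text
t: 21.9
ee_pos: [632.6, -168.0, 18.8]
orientation: [180.0, -0.0, -0.0]
ft_force: [-0.4, -0.9, 3.3]
width: 0.703
finger_force: 19.2
```

Emit:
carry_out --slide '[[0,0,0],[0,0,0],[0,0,0],[0,0,0]]' --dr '[[0,0,0],[0,0,0],[0,0,0],[0,0,0]]'

```text
t: 22.23
ee_pos: [632.6, -168.0, 18.8]
orientation: [180.0, -0.0, -0.0]
ft_force: [0.1, -0.4, 3.7]
width: 0.706
finger_force: 25.0
```

Emit:
carry_out --slide '[[0,0,-0.3],[0,0,-0.8],[0,0,-1],[0,0,-1],[0,0,-1]]' --dr '[[0,0,0],[0,0,0],[0,0,0],[0,0,0],[0,0,0]]'

```text
t: 22.65
ee_pos: [632.0, -167.7, 100.9]
orientation: [-180.0, 0.1, -0.0]
ft_force: [-0.7, 0.3, -1.8]
width: 0.706
finger_force: 25.0
```

Emit:
carry_out --slide '[[0,0,-1],[0,0,-1],[0,0,-1],[0,0,-0.6],[0,0,0]]' --dr '[[0,0,0],[0,0,0],[0,0,0],[0,0,0],[0,0,0]]'

```text
t: 23.07
ee_pos: [634.3, -168.6, 175.6]
orientation: [179.9, -0.3, -0.0]
ft_force: [0.3, 0.6, -1.3]
width: 0.705
finger_force: 25.0
```

Emit:
carry_out --slide '[[0,0,0],[0,0,0],[0,0,0]]' --dr '[[0,0,0],[0,0,0],[0,0,0]]'

```text
t: 23.32
ee_pos: [631.4, -167.5, 170.7]
orientation: [-179.9, 0.2, -0.0]
ft_force: [0.7, -0.0, -1.2]
width: 0.709
finger_force: 25.0
```

Emit:
carry_out --slide '[[0,-0.6,0],[-0.4,-1,0],[-0.4,-1,0],[-0.4,-1,0],[-0.4,-1,0]]' --dr '[[0,0,0],[0,0,0],[0,0,0],[0,0,0],[0,0,0]]'

```text
t: 23.73
ee_pos: [599.5, -74.1, 171.5]
orientation: [-179.9, 0.1, -0.0]
ft_force: [0.3, 0.5, -1.8]
width: 0.71
finger_force: 25.0
```

Emit:
carry_out --slide '[[-0.4,-1,0],[-0.4,-1,0],[-0.4,-1,0],[-0.4,-1,0],[-0.4,-1,0]]' --dr '[[0,0,0],[0,0,0],[0,0,0],[0,0,0],[0,0,0]]'

```text
t: 24.15
ee_pos: [559.3, 26.0, 171.8]
orientation: [-180.0, 0.1, -0.0]
ft_force: [-1.1, -0.4, -1.0]
width: 0.706
finger_force: 25.0
```

Emit:
carry_out --slide '[[-0.4,-1,0],[-0.4,-1,0],[-0.4,-1,0],[-0.4,-1,0],[-0.2,-0.9,0]]' --dr '[[0,0,0],[0,0,0],[0,0,0],[0,0,0],[0,0,0]]'

```text
t: 24.57
ee_pos: [522.4, 124.0, 171.8]
orientation: [-180.0, 0.2, 0.0]
ft_force: [-0.1, 0.1, -2.2]
width: 0.708
finger_force: 25.0
```

Emit:
carry_out --slide '[[0,-0.4,0],[0,-0.2,0],[0,0,0],[0,0,0],[0,0,0]]' --dr '[[0,0,0],[0,0,0],[0,0,0],[0,0,0],[0,0,0]]'

```text
t: 24.98
ee_pos: [525.1, 133.3, 172.4]
orientation: [180.0, -0.0, -0.1]
ft_force: [0.5, -0.9, -2.2]
width: 0.706
finger_force: 25.0
```

Emit:
carry_out --slide '[[0,0,0.3],[0,0,0.5],[0,0,0.4],[0,0,0.2],[0,0,0.1]]' --dr '[[0,0,0],[0,0,0],[0,0,0],[0,0,0],[0,0,0]]'

```text
t: 25.4
ee_pos: [523.8, 133.8, 141.0]
orientation: [180.0, 0.2, -0.0]
ft_force: [0.4, -0.1, -1.5]
width: 0.707
finger_force: 25.0
```

Emit:
carry_out --slide '[[0,0,0.05],[0,0,0.05],[0,0,0],[0,0,0]]' --dr '[[0,0,0],[0,0,0],[0,0,0],[0,0,0]]'

```text
t: 25.73
ee_pos: [524.9, 134.2, 140.8]
orientation: [-180.0, -0.0, -0.0]
ft_force: [-0.6, -0.3, -1.7]
width: 0.704
finger_force: 25.0
```

Run:
```python
from h import *
s=arm.sense();print(s['ee_pos'],s['ft_force'])
a=vision.snapshot('scene')[:,:,::-1]; b=vision.snapshot('wrist')[:,:,::-1]
cv2.imwrite('pics/m2.png',np.hstack([cv2.resize(a[130:310,280:480],(400,360)),cv2.resize(b,(400,360))]))
```

```text
[524.89346659 134.1500305  140.78925598] [-0.63027149 -0.2523883  -1.67423898]
```

View pics/m2.png

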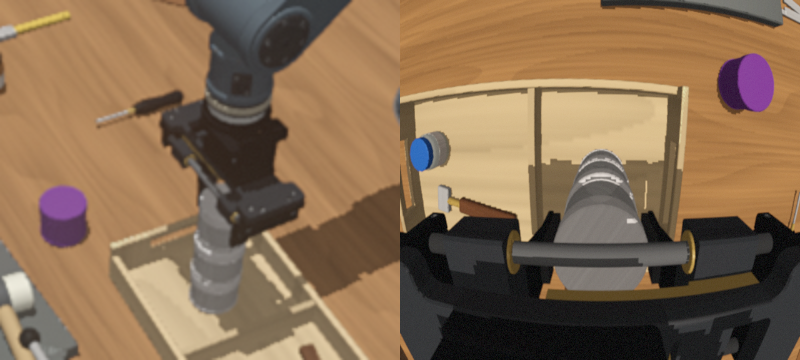

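The scene crop shows a straight column at about (215,240), with the held tin just above the other two. The wrist view, at about (600,180), confirms they are aligned.

Emit:
carry_out --slide '[[0,0,0.05],[0,0,0.05],[0,0,0],[0,0,0]]' --dr '[[0,0,0],[0,0,0],[0,0,0],[0,0,0]]'

```text
t: 26.17
ee_pos: [524.6, 134.1, 138.5]
orientation: [-180.0, 0.0, -0.0]
ft_force: [-0.6, -0.7, -1.7]
width: 0.708
finger_force: 25.0
```

Emit:
carry_out --slide '[[0,0,0.04],[0,0,0.03],[0,0,0],[0,0,0]]' --dr '[[0,0,0],[0,0,0],[0,0,0],[0,0,0]]'

```text
t: 26.5
ee_pos: [524.6, 134.1, 137.1]
orientation: [-180.0, 0.0, -0.0]
ft_force: [-0.3, -0.7, -2.0]
width: 0.711
finger_force: 25.0
```

Emit:
carry_out --slide '[[0,0,0.03],[0,0,0],[0,0,0],[0,0,0]]' --dr '[[0,0,0],[0,0,0],[0,0,0],[0,0,0]]'

```text
t: 26.83
ee_pos: [524.8, 134.1, 136.8]
orientation: [-180.0, -0.0, -0.0]
ft_force: [-0.3, 0.3, 2.0]
width: 0.707
finger_force: 25.0
```

Emit:
carry_out --slide '[[0,0,0],[0,0,0],[0,0,0],[0,0,0],[0,0,0]]' --dr '[[0,0,0],[0,0,0],[0,0,0],[0,0,0],[0,0,0]]' --jaw 1

```text
t: 27.25
ee_pos: [524.7, 134.1, 136.5]
orientation: [180.0, -0.0, -0.0]
ft_force: [0.3, 0.0, -0.4]
width: 0.966
finger_force: 0.0
```

Emit:
carry_out --slide '[[0,0,-0.1],[0,0,-0.6],[0,0,-1],[0,0,-1],[0,0,-1]]' --dr '[[0,0,0],[0,0,0],[0,0,0],[0,0,0],[0,0,0]]'

```text
t: 27.67
ee_pos: [524.4, 134.1, 211.3]
orientation: [180.0, 0.0, -0.0]
ft_force: [0.3, -0.6, 0.9]
width: 1.002
finger_force: 0.0
```

Emit:
carry_out --slide '[[0,0,-1],[0,0,-1],[0,0,-0.5],[0,0,0],[0,0,0]]' --dr '[[0,0,0],[0,0,0],[0,0,0],[0,0,0],[0,0,0]]'

```text
t: 28.08
ee_pos: [524.6, 134.1, 260.6]
orientation: [-180.0, -0.0, -0.0]
ft_force: [-0.9, -0.1, -0.1]
width: 1.002
finger_force: 0.0
```

Run:
```python
from h import *
a=vision.snapshot('scene')[:,:,::-1]; b=vision.snapshot('wrist')[:,:,::-1]
cv2.imwrite('pics/m3.png',np.hstack([cv2.resize(a[130:310,280:480],(400,360)),cv2.resize(b,(400,360))]))
```

```text
(no output)
```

View pics/m3.png

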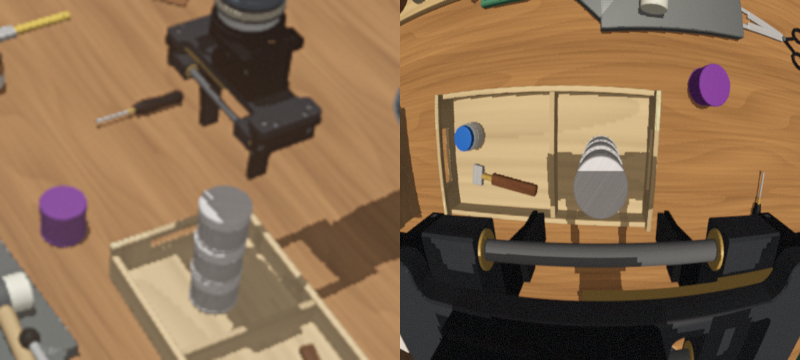

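The three tins stand in a straight column at about (220,250) in the scene crop and (600,190) in the wrist view, with the gripper clear above them.

```bash
python3 -c "
from plant import arm
print(arm.sign_off())"
```

```text
the job is handed in; nothing more can be done
None
```

I stacked the three tins in the tray's empty bay with the heaviest (about 6.2 N) at the bottom, the middle one (about 3.9 N) on it and the lightest (about 1.5 N) on top; I handed the job in at about 28 s, and no verdict came back.

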